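Find the spindle flat and hold the collar on it

ROBOT

A 6-joint arm with a two-finger parallel gripper is mounted at the origin on the work surface. World frame = base frame: x ahead of the robot, y to its left, z up, the work surface at z = 0. Lengths are in mm, angles in rad, forces in N, time in s.
With the tool pointing down it reaches from about 350 to 975 mm from the base axis. Payload 7.1 kg.
Tool frame: the origin (TCP) lies on the front face of the gripper's body, between the roots of the fingers; the fingertips stand 80 mm ahead of it and the grasp point (between the pads) lies 61 mm ahead of it (env.tips_ahead is the distance from the TCP to the fingertips, in mm); z points along the fingers, y is the line along which they close (so a half turn about z gives the same grasp; the last joint's range is limited). The gripper opens to 88 mm and grips with 3 to 60 N. Pads are 20 mm wide; open, the fingers measure 115 mm over their backs; the gripper's body (75 mm by 178 mm) begins 61 mm behind the grasp point.
Start: joints at [-1.153, 0.423, 1.63, -0, 1.089, -0.019], TCP at [264.416, -566.295, 302.675] pointing down, gripper open.
Joint ranges: [-3, 3], [-0.9, 2.11], [0.09, 2.58], [-1.31, 4.45], [0.11, 2.69], [-2.54, 2.54]. Speed limits (rad/s): [2.39, 2.39, 3.01, 3.14, 3.14, 3.14].

INTERFACE

Orientations are given as a unit quaternion [x, y, z, w].
In Python, from station import env, set_gripper, viewer, workorder gives the robot as it stands. Calls block until the motion is done:
- env.reach(position, orientation): joint-space move of the TCP to a pose.
- env.move_l(position, rot=None, rate=150, f_stop=None): straight line of the TCP; rot=None keeps the orientation; rate is the mean speed in mm/s. With f_stop (N) it stops when the force on the tool has changed by that much, and returns True; else False.
- env.move_joints(angles): joint-space move.
- set_gripper(opening): finger opening in mm; the grip force is fixed at half the most; returns when the fingers have stopped.
- env.hold(seconds).
- env.ik(position, orientation): joint angles nearest the present ones, or None.
- env.read_state(): the state.
- viewer.camera(name): name is "scene" or "top" or "wrist"; returns the picture (480x640x3 uint8, blue, green, red); there is no depth.
- viewer.camera_params(name): a dict with "fx", "fy", "cx", "cy" (pixels), "dist" ([k1, k2, p1, p2, k3] as OpenCV has them; the pictures are not rectified), "pose" (4x4, takes a point from camera to world coordinates); the wrist camera has in their place "tool_from_camera" (4x4, takes a point from camera to tool coordinates, whose origin is the TCP and whose axes are the flange's). Camera axes: x right, y up, looking along -z (the intrinsics and any distortion apply to the point x, -y, -z); pixel columns grow to the right and rows downward; lengths in mm; the calibration is good to about 2 mm. A picture is of the moment at which its call begins: read the wrist's pose just before it. camera_params takes no time and is no camera call.
A pose or a line that the arm cannot do raises env.IKError and nothing moves.
- workorder.sign_off(): hands the job in; it is judged then, once.
The state is a dict: "time_s": time; "qpos": joint angles; "dq": joint speeds; "tau": joint torques, N m; "tool_pos": TCP position; "orientation": TCP orientation; "force": force on the tool from outside, world axes, zero at the start; "wrist_torque": the same for the moment, N m; "width": finger opening in mm; "grip_force": force on a finger pad.
Only numpy, scipy, OpenCV 4.12 (cv2) and the standard library are available. Lean on these libraries where they do the work, as an engineer would, in place of code of your own. Each camera call takes 0.05 s, during which the arm holds its last target. There are 200 camera calls.

TASK

On the burnishing machine, first feel for the flat on the upright spindle, close your fingers on it and turn the spindle until the flat faces the way the red arrow on the housing points, out from the spindle. Then pick up the orange plastic collar gently (it goes out of round if squeezed with more than about 20 N a finger), slip it down over the spindle and hold it halfway up the flat, clear of the housing, with its set screw pointing the same way as the flat. Finish still holding it there, ready for the screw to be tightened, and leave the other things where they are.

Things in the scene. Friction and masses are not known exactly. Their poses are not given: they have to be found in the camera images.
- machine: fixed low burnishing machine, green housing 180 x 150 mm (foot 200 x 170), top face 80 mm above the bench, with a grey motor (radius 36 mm, 100 mm long) lying on its +y side. Origin at the centre of its underside, on the spindle's axis; its own +x axis is the direction of the red arrow painted on the housing top, which points away from the spindle
- spindle (a joint): turn of the upright spindle in the machine, rad: 0 when the flat faces along the red arrow, growing counter-clockwise seen from above (limits -3.1 and 3.1). It turns with about 0.05 N m of friction and stays where it is left
- spindle_top (a point): centre of the dark steel spindle's top end, 70 mm above the housing top, 150 mm above the bench. The spindle is 20 mm in diameter, tapered over its last 4 mm; a yellow line on the end face points to the flat
- flat (a point): the bright flat on the dark spindle: from 25 mm above the housing up to the spindle's top end, 14 mm wide, cut 3 mm deep (17 mm across the flat, 20 mm elsewhere). Origin on the spindle's axis halfway up the flat, 47.5 mm above the housing, 127.5 mm above the bench; +x points out of the flat, square to it (the face is 7 mm out), +z up
- collar: loose orange plastic collar, 46 mm outside diameter, 20 mm high, plain round bore 23 mm, about 60 g, lying flat on the bench. Origin at the centre of its underside; +x points from the axis to the black set screw in its rim, which a black line on its top also shows; +z up
- collar_mid (a point): centre of the collar: on its axis, 10 mm above its underside
- collar_screw (a point): outer end of the collar's set screw: on the rim, 23 mm from the axis along the collar's +x, 10 mm above its underside
- pulley: bare steel pulley, 48 mm across, 22 mm high, black band round its middle, standing flat on the bench; origin at its underside centre. A bystander
- sprocket: small brass sprocket, about 55 mm across the teeth, 18 mm high, lying flat; origin at its underside centre. A bystander
- hex_key: dark L-shaped hex key, about 95 mm long, lying flat. A bystander
- screw_jar: glass jar with a steel lid, 52 mm across, 55 mm high; origin at its underside centre. A bystander
- edge_paint: red bottle, 48 mm across, 110 mm high; origin at its underside centre. A bystander
- mallet: mallet, 240 mm long, lying down. A bystander
- shoe_last: wooden shoe last, 250 by 75 mm, 85 mm high; origin at its underside centre. A bystander
Things that resemble listed ones, but are neither listed nor needed, are in the scene too. What is shaped like the collar but pink is not meant.

How it is judged (in metres and radians):
On the way, in this order (a step that is already met when the one before it is completed fails the run):
1. the fingers are closed on the spindle's flat and the flat faces along the red arrow (within 0.15 rad) (contact force between the fingers and spindle_c2 above 1 N and value of joint spindle between -0.15 and 0.15 rad), for 0.2 s.
2. the collar is round the spindle, at the height of the flat, in the fingers (horizontal distance between collar_mid and flat below 0.004 m and angle between collar's own z axis and vertical below 0.15 rad and z of collar_mid in the frame of flat between -0.008 and 0.008 m and contact force between the fingers and collar above 0.5 N), for 0.1 s.
At the end, for the whole second after the job is handed in: The fingers hold the collar round the spindle: its centre within 8 mm of the flat's middle height and 4 mm of the axis, level within 0.15 rad, its set screw within 0.22 rad of the flat's direction, the flat still within 0.22 rad of the red arrow, and the collar still (all of step 2 and value of joint spindle between -0.22 and 0.22 rad and angle between the x axis of collar and the x axis of flat, either way round below 0.22 rad and x of collar_screw in the frame of flat above 0.015 m and linear speed of collar below 0.02 m/s); the arm keeps its last pose, push and grip.
It fails at once if the collar is squeezed with more than 25 N a finger (50 N over both) (contact force between the fingers and collar above 50 N).
It fails at once if one of the other loose things is moved more than 30 mm (distance of any of pulley, sprocket, hex_key, screw_jar, edge_paint, mallet, shoe_last from where it was at the start of the episode above 0.03 m).
It also fails if it takes over 58 s, if anything falls off the work surface, if the arm or the gripper's body presses on something with over 40 N, if the wrist force passes 120 N, or if a joint passes its speed limit or range.

## Working session

There is one attempt and no reset: what is moved stays moved. The work goes in short steps, each a Python script; the robot and the scene stay as the last script left them, time stands still between calls to the robot, and variables do not carry over. Pictures are saved under pics/ and viewed, at most 10 in all, crops included, and the job is handed in when it is done.

```bash
ls; mkdir -p pics
python3 - <<'E'
from station import env,viewer
import cv2,numpy as np
a=viewer.camera("scene");b=viewer.camera("top")
cv2.imwrite("pics/scene0.png",a);cv2.imwrite("pics/top0.png",b)
np.set_printoptions(precision=3,suppress=True)
for n in("scene","top","wrist"):print(n,viewer.camera_params(n))
print(env.read_state())
E
```

```text
pics
scene {'fx': 545.0408105658347, 'fy': 545.0408105658347, 'cx': 325.9700408832538, 'cy': 242.06677917547688, 'dist': array([0.005, 0.   , 0.   , 0.   , 0.   ]), 'pose': array([[   0.652,   -0.553,    0.519, 1246.647],
       [   0.758,    0.488,   -0.432, -507.048],
       [  -0.014,    0.675,    0.738, 1050.206],
       [   0.   ,    0.   ,    0.   ,    1.   ]])}
top {'fx': 615.1079064322079, 'fy': 615.1079064322079, 'cx': 321.15104976168334, 'cy': 232.24951861489086, 'dist': array([-0.163,  0.   ,  0.   ,  0.   ,  0.   ]), 'pose': array([[   0.003,    0.986,   -0.165,  309.468],
       [  -1.   ,    0.003,   -0.002,   41.495],
       [  -0.001,    0.165,    0.986, 1875.537],
       [   0.   ,    0.   ,    0.   ,    1.   ]])}
wrist {'fx': 384.5963589914866, 'fy': 384.5963589914866, 'cx': 315.51506576464817, 'cy': 238.1936851157965, 'dist': array([-0.006,  0.   ,  0.   ,  0.   ,  0.   ]), 'tool_from_camera': array([[  0.001,   0.964,   0.265,  72.563],
       [  1.   ,  -0.   ,  -0.   ,   0.553],
       [ -0.   ,   0.265,  -0.964, -82.394],
       [  0.   ,   0.   ,   0.   ,   1.   ]])}
{'time_s': 0.1, 'qpos': array([-1.153,  0.424,  1.631, -0.   ,  1.089, -0.019]), 'dq': array([-0.002, -0.002, -0.002,  0.001,  0.   , -0.   ]), 'tau': array([ -0.001, -54.561, -27.433,   0.064,   0.019,  -0.   ]), 'tool_pos': array([ 264.257, -565.951,  301.991]), 'orientation': array([ 0.976,  0.217, -0.   , -0.001]), 'force': array([ 0.157,  0.781, -0.158]), 'wrist_torque': array([-0.019, -0.031,  0.06 ]), 'grip_force': 0.0, 'width': 87.85132319276617}
```

View pics/top0.png

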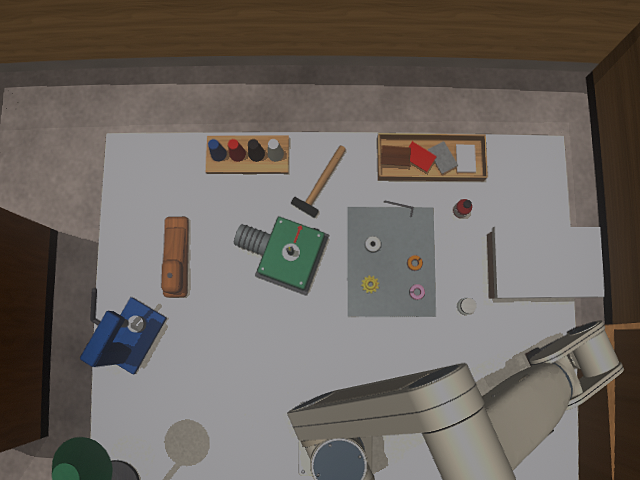

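View pics/scene0.png

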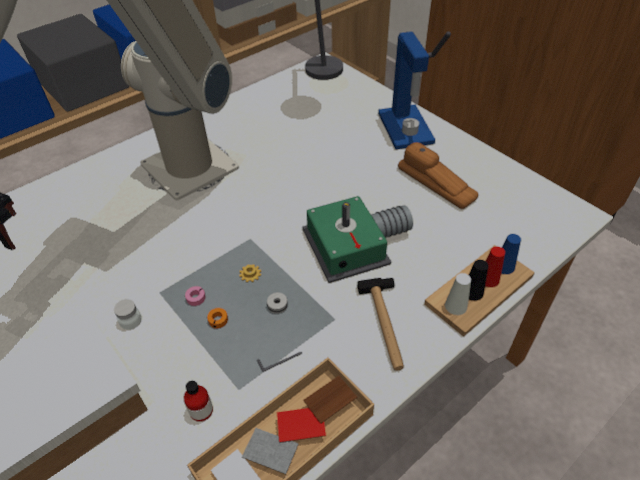

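The top view shows the machine at about (291,252), the orange collar at (415,263), the pink one at (417,292), the pulley at (373,243) and the sprocket at (370,284). The scene view shows the red arrow pointing from the spindle towards the mallet side. Next I'll localise these and look at the gripper interface.

Run:
```python
from h import *
env.reach([525,-242,220],quat(0.0)); env.hold(.3)
a,_,_=snap("wrist","w_col.png"); np.save("col_state.npy",np.r_[env.read_state()["tool_pos"],env.read_state()["orientation"]])
env.reach([550,133,340],quat(0.0)); env.hold(.3)
b,p,T=snap("wrist","w_spi.png"); np.savez("spi",T=T)
print(env.read_state()["time_s"],env.read_state()["qpos"])
cv2.imwrite("pics/both.png",np.hstack([cv2.resize(a,(400,300)),cv2.resize(b,(400,300))]))
cv2.imwrite("pics/spi2.png",b)
```

```text
3.8833 [ 0.215  0.295  1.729 -0.     1.118  1.787]
```

View pics/w_spi.png

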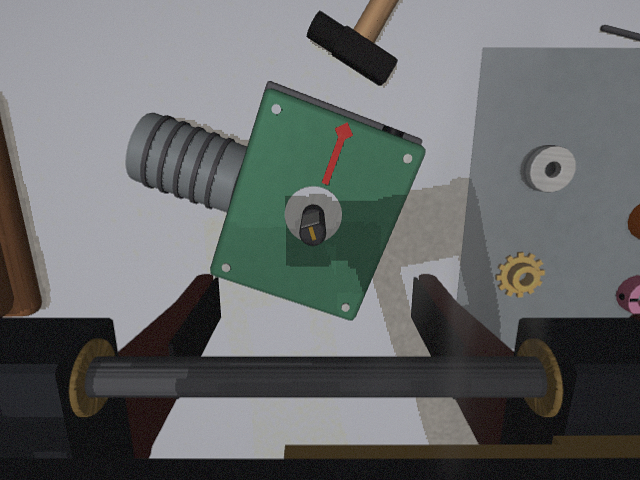

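View pics/w_col.png

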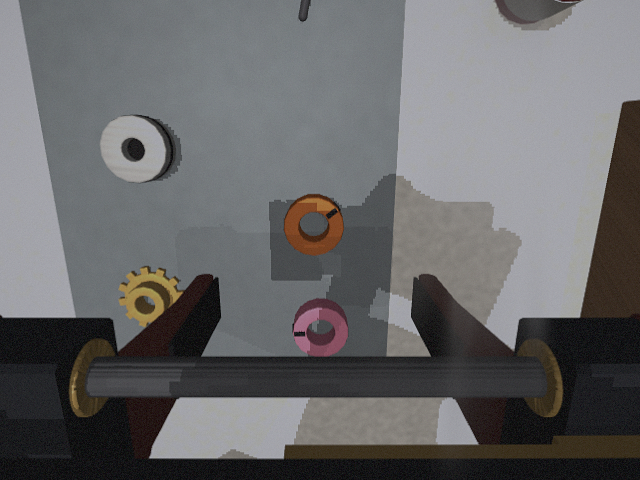

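Spindle at about (313,230) with a yellow line near (312,235), arrow from (326,184) to (345,125), collar at (314,225) with its black line at (333,212). I'll zoom on the spindle end and measure by masks.

Run:
```python
from h import *
b=cv2.imread("pics/w_spi.png");a=cv2.imread("pics/w_col.png")
cv2.imwrite("pics/crop.png",np.hstack([cv2.resize(b[185:260,275:350],(450,450),interpolation=cv2.INTER_NEAREST),cv2.resize(a[187:262,277:352],(350,350),interpolation=cv2.INTER_NEAREST).copy()[:450] if 0 else cv2.copyMakeBorder(cv2.resize(a[187:262,277:352],(350,350)),0,100,0,0,cv2.BORDER_CONSTANT)]))
p=viewer.camera_params("wrist");T=np.load("spi.npz")["T"]
h=cv2.cvtColor(b,cv2.COLOR_BGR2HSV)
m=((h[...,0]<8)|(h[...,0]>172))&(h[...,1]>150)&(h[...,2]>80); m[:, :290]=0; m[200:]=0;m[:,400:]=0
v,u=np.nonzero(m);P=ray(p,T,np.c_[u,v],80)[:,:2];c=P.mean(0);w=np.linalg.svd(P-c)[2][0]; w*=np.sign(w[0])
print("arrow",len(u),c,w,np.arctan2(w[1],w[0]))
g=((h[...,0]>15)&(h[...,0]<35)&(h[...,1]>110))[185:260,275:350]
v,u=np.nonzero(g);P=ray(p,T,np.c_[u+275,v+185],150)[:,:2];cc=P.mean(0);w=np.linalg.svd(P-cc)[2][0]
print("yellow",len(u),u.mean()+275,v.mean()+185,cc,np.arctan2(w[1],w[0]),P.min(0),P.max(0))
# bolts/disc : light disc on housing
d=((h[...,1]<60)&(h[...,2]>110)).astype(np.uint8);d[:180]=0;d[260:]=0;d[:,:270]=0;d[:,:][:,360:]=0
print("disc bbox",cv2.boundingRect(d))
# collar
s=np.load("col_state.npy");Tc=np.eye(4);Tc[:3,:3]=R.from_quat(s[3:]).as_matrix();Tc[:3,3]=s[:3];Tc=Tc@p["tool_from_camera"]
h=cv2.cvtColor(a,cv2.COLOR_BGR2HSV)
m=((h[...,0]>5)&(h[...,0]<18)&(h[...,1]>150)).astype(np.uint8);m[:180]=0;m[265:]=0;m[:,:270]=0;m[:,360:]=0
ct=max(cv2.findContours(m,0,1)[0],key=cv2.contourArea);hl=cv2.convexHull(ct)[:,0]
for z in(0,20):
  P=ray(p,Tc,hl,z)[:,:2].astype(np.float32); print("collar",z,cv2.minEnclosingCircle(P))
k=((h[...,2]<45)&(h[...,2]>=0)).astype(np.uint8)
mm=np.zeros_like(k);cv2.fillPoly(mm,[hl],1);v,u=np.nonzero(k&mm);P=ray(p,Tc,np.c_[u,v],20)[:,:2]
print("black px",len(u),P.mean(0),np.c_[u,v].mean(0))
```

```text
arrow 506 [607.995 113.448] [ 0.938 -0.346] -0.35278206785031424
yellow 64 311.734375 232.84375 [552.032 134.56 ] -2.8460367394958186 [546.607 132.177] [557.186 137.271]
disc bbox (285, 186, 57, 53)
collar 0 ((525.7576904296875, -240.96546936035156), 25.08134651184082)
collar 20 ((530.5086059570312, -241.09649658203125), 23.422941207885742)
black px 51 [ 539.948 -255.131] [331.725 212.451]
```

View pics/crop.png

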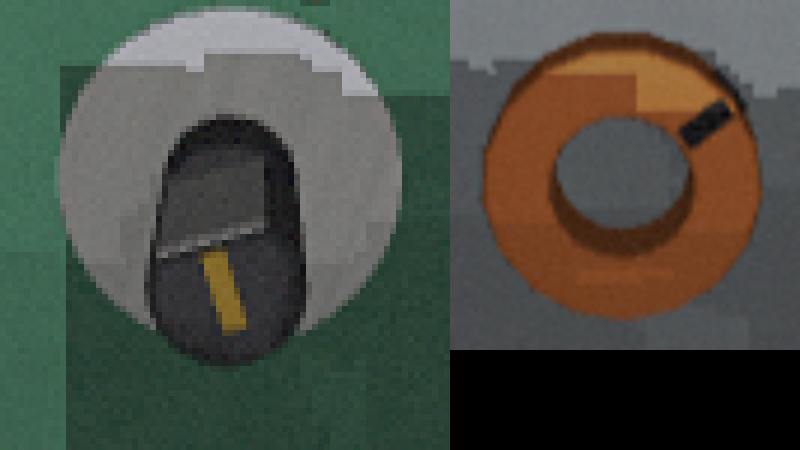

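Crop: the flat (bright facet) faces up and slightly left, yaw about +0.27, and the arrow is at about -0.353, so the spindle is at about +0.62. The collar's screw line points up-right, yaw about -0.97. Now I'll refine the axis and feel the flat with the fingers, checking grip force against opening.

Run:
```python
from h import *
p=viewer.camera_params("wrist");T=np.load("spi.npz")["T"]
print("disc",ray(p,T,[(313.5,214)],80)[0,:2],"back",ray(p,T,[(313.2,245.8)],146)[0,:2]+[10,0],
 "sides",ray(p,T,[(275+150/6,185+290/6),(275+305/6,185+290/6)],146)[:,:2])
c=np.array([608,113.45]);u=np.array([.938,-.346])
print("axis on arrow line?", [ (c-np.array(q))@[.346,.938] for q in([552,134],[550,133])])
```

```text
disc [551.462 133.606] back [550.975 133.537] sides [[550.629 143.311]
 [550.616 124.142]]
axis on arrow line? [np.float64(0.10010000000000147), np.float64(1.7301000000000015)]
```

Run:
```python
from h import *
a=0.27+np.pi/2; c=[551.2,133.6]
set_gripper(50)
env.reach(c+[250],quat(a)); 
print(env.move_l(c+[190],rate=120,f_stop=8))
def st(t):
    s=env.read_state();y=np.array([np.sin(a),-np.cos(a),0])
    print(t,"t%.1f w%.2f gf%.1f"%(s["time_s"],s["width"],s["grip_force"]),"F",s["force"],"Fy %.2f"%(s["force"]@y),"M",s["wrist_torque"],s["tool_pos"],s["qpos"][5])
st("down")
for w in(24,16.5,15,12,0):
    set_gripper(w);env.hold(.15);st(w)
```

```text
False
down t6.9 w49.81 gf0.0 F [ 0.683  0.181 -0.748] Fy 0.71 M [-0.007 -0.069 -0.053] [551.522 133.685 190.29 ] -0.053075605261573726
24 t7.7 w24.01 gf0.0 F [ 0.225 -0.606  0.139] Fy 0.06 M [-0.028 -0.124 -0.015] [551.194 133.615 189.978] -0.053168989714916605
16.5 t8.2 w16.85 gf12.3 F [-4.419 -0.88   2.253] Fy -4.49 M [-0.236  0.665  0.03 ] [550.027 133.304 189.733] -0.053327115959312
15 t8.5 w16.76 gf30.0 F [-5.894 -1.194  3.375] Fy -6.00 M [-0.23   0.627  0.016] [550.057 133.307 189.75 ] -0.0532435408313617
12 t8.9 w16.71 gf30.0 F [-4.666 -2.732  3.872] Fy -5.23 M [-0.258  0.71   0.052] [550.09  133.302 189.771] -0.05329934600512509
0 t9.3 w16.52 gf30.0 F [-4.34  -1.591  3.233] Fy -4.61 M [-0.284  0.705 -0.001] [550.077 133.303 189.777] -0.05325107437928749
```

Width 16.85 mm confirms the flat, and grip force rises about 35 N/mm with opening error, so the collar can be gripped gently. Now turn it.

Run:
```python
from h import *
ax=np.array([551.4,133.7])
def pose(f): return np.r_[ax-1.5*np.array([np.cos(f),np.sin(f)]),190.], quat(f+np.pi/2)
def st(t):
    s=env.read_state();print(t,"t%.1f w%.2f gf%.1f"%(s["time_s"],s["width"],s["grip_force"]),"F",s["force"],"M",s["wrist_torque"],s["tool_pos"],s["qpos"][5])
for f in(.06,-.15,-.353):
    p,q=pose(f);env.move_l(p,rot=q,rate=3);st(f)
env.hold(.4);st("end")
set_gripper(50);env.hold(.1);st("open")
p,q=pose(-.353);env.move_l(np.r_[ax,255]); 
# slide aside so the camera (tool +x side) sees the end
env.reach(np.r_[ax,340],quat(0.));env.hold(.3);st("up")
b,pp,T=snap("wrist","w_spi3.png");np.savez("spi3",T=T)
c=proj(pp,T,[[*ax,150]])[0];print(c);u,v=c.astype(int)
cv2.imwrite("pics/crop3.png",cv2.resize(b[v-40:v+35,u-37:u+38],(450,450),interpolation=cv2.INTER_NEAREST))
h=cv2.cvtColor(b,cv2.COLOR_BGR2HSV)
g=((h[...,0]>15)&(h[...,0]<35)&(h[...,1]>110));m=np.zeros_like(g);m[v-20:v+20,u-20:u+20]=1
v,u=np.nonzero(g&m);P=ray(pp,T,np.c_[u,v],150)[:,:2];w=np.linalg.svd(P-P.mean(0))[2][0];print(len(u),P.mean(0),np.arctan(w[1]/w[0]))
```

```text
0.06 t9.8 w16.63 gf30.0 F [-1.754 -1.128 -0.701] M [-0.147  0.244 -0.084] [549.616 133.513 189.768] 0.15596087377365375
-0.15 t10.2 w16.55 gf30.0 F [-3.832 -0.91  -0.792] M [-0.192  0.548 -0.068] [549.43  133.82  189.757] 0.3639866849073354
-0.353 t10.6 w16.82 gf30.0 F [-5.539 -1.286  0.951] M [-0.166  0.778 -0.072] [549.354 134.121 189.777] 0.5655902076062327
end t10.9 w16.40 gf30.0 F [-5.303 -0.831  0.116] M [-0.152  0.783 -0.063] [549.335 134.126 189.791] 0.5651415009020354
open t11.8 w50.29 gf0.0 F [ 0.434  0.13  -0.656] M [-0.039 -0.029 -0.001] [550.001 134.234 190.   ] 0.5712186087420882
up t13.8 w49.97 gf0.0 F [ 0.274  0.398 -0.118] M [ 0.038  0.015 -0.021] [551.341 133.686 339.709] 1.787385530310988
[314.773 235.33 ]
61 [551.977 133.837] -0.3369902317956322
```

View pics/crop3.png

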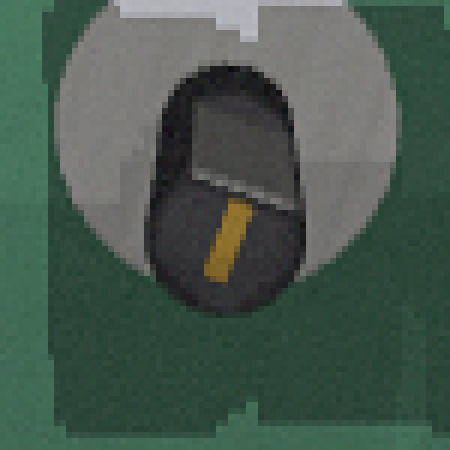

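The flat now faces -0.337 against the arrow's -0.353, which is good. Next is the collar: a gentle squeeze across one diameter to centre it, then a re-look.

```bash
cat >> h.py <<'E'
def collar_fit(a,p,Tc,guess):
    h=cv2.cvtColor(a,cv2.COLOR_BGR2HSV)
    m=((h[...,0]>4)&(h[...,0]<20)&(h[...,1]>140)).astype(np.uint8)
    u0,v0=proj(p,Tc,[[*guess,20]])[0].astype(int)
    w=np.zeros_like(m);w[max(v0-50,0):v0+50,max(u0-50,0):u0+50]=1;m&=w
    ct=max(cv2.findContours(m,0,1)[0],key=cv2.contourArea);hl=cv2.convexHull(ct)[:,0]
    P=ray(p,Tc,hl,20)[:,:2]
    d=Tc[:2,3]-np.array(guess);d/=np.linalg.norm(d)   # toward camera: wall visible there
    e=np.array([-d[1],d[0]])
    c=d*((P@d).min()+23)+e*((P@e).min()+(P@e).max())/2
    k=(h[...,2]<45).astype(np.uint8);mm=np.zeros_like(k);cv2.fillPoly(mm,[hl],1)
    n,lab,stt,_=cv2.connectedComponentsWithStats(k&mm);i=1+stt[1:,4].argmax()
    v,u=np.nonzero(lab==i);B=ray(p,Tc,np.c_[u,v],20)[:,:2].mean(0)-c
    return c,np.arctan2(B[1],B[0]),np.linalg.norm(B),len(u),np.ptp(P@e)
def gentle(start,lim,stop=8,step=.2):
    set_gripper(start+1)
    w=start
    while w>lim:
        set_gripper(w)
        if env.read_state()["grip_force"]>stop: break
        w-=step
    s=env.read_state();print("cmd %.1f w%.2f gf%.1f t%.1f"%(w,s["width"],s["grip_force"],s["time_s"]),"F",s["force"],s["tool_pos"])
    return w
E
python3 - <<'E'
from h import *
p=viewer.camera_params("wrist");s=np.load("col_state.npy");Tc=np.eye(4);Tc[:3,:3]=R.from_quat(s[3:]).as_matrix();Tc[:3,3]=s[:3];Tc=Tc@p["tool_from_camera"]
c,y,r,n,wd=collar_fit(cv2.imread("pics/w_col.png"),p,Tc,[528,-241]);print(c,y,r,n,wd)
assert abs(y+.97)<.15 and np.linalg.norm(c-[528,-241])<6
q=quat(y+np.pi/2)
set_gripper(66)
env.reach([*c,150],q)
print(env.move_l([*c,83],rate=100,f_stop=8),env.read_state()["time_s"],env.read_state()["width"])
gentle(46.4,44.4,5)
set_gripper(66)
env.move_l([*c,150]);env.reach([*c,220],quat(0.));env.hold(.2)
a,p,T=snap("wrist","w_col2.png");print(collar_fit(a,p,T,c),env.read_state()["time_s"])
E
```

```text
[ 530.268 -241.545] -0.9612466191524525 16.207186346980578 47 44.67861756520111
False 16.6417 65.98097363560828
cmd 45.0 w45.15 gf7.0 t18.9 F [ 0.226 -0.12  -0.486] [ 530.288 -241.566   82.998]
(array([ 530.421, -243.066]), np.float64(-0.9439630125468997), np.float64(16.52481269608716), 48, np.float64(44.62589786542176)) 20.9167
```

Run:
```python
from h import *
c=np.array([530.27,-241.55]);y=-.95
env.reach([*c,150],quat(y));env.move_l([*c,83],rate=110,f_stop=8)
set_gripper(52);gentle(45.8,44.4,5,.25)
set_gripper(60)
env.move_l([*c,150],rate=200);env.reach([*c,220],quat(0.));env.hold(.2)
cc=[]
a,p,T=snap("wrist","w_col3.png");print(collar_fit(a,p,T,c),env.read_state()["time_s"])
```

```text
cmd 45.8 w46.01 gf15.4 t23.6 F [-2.066 -1.876  2.778] [ 530.164 -241.595   83.04 ]
(array([ 531.487, -241.842]), np.float64(-0.966917486733475), np.float64(16.726149968483195), 48, np.float64(44.681149823380565)) 25.675
```

Run:
```python
from h import *
c=np.array([530.2,-241.57]);y=-.965
env.reach([*c,150],quat(y));env.move_l([*c,83],rate=110,f_stop=8)
set_gripper(52);gentle(46.1,44.4,7,.15)
env.move_l([*c,265],rate=180)
s=env.read_state();print(s["width"],s["grip_force"],s["time_s"])
env.reach([550.1,134.3,265],quat(-.345));env.hold(.2)
s=env.read_state();print(s["width"],s["grip_force"],s["time_s"],s["tool_pos"],s["force"])
a,p,T=snap("wrist","w_held.png");b,_,_=snap("scene")
cv2.imwrite("pics/held.png",np.hstack([cv2.resize(a,(480,360)),cv2.resize(b[130:290,270:430],(320,320)) if 0 else cv2.resize(b[110:290,280:440],(320,360))]))
```

```text
cmd 46.1 w46.11 gf9.7 t28.3 F [-0.43   1.077  0.163] [ 530.131 -241.577   82.977]
46.58295624716133 9.7333636530675 29.425
46.265834409438376 9.733546713832766 31.0333 [550.372 133.314 264.985] [-0.171 -0.277  0.207]
```

View pics/held.png

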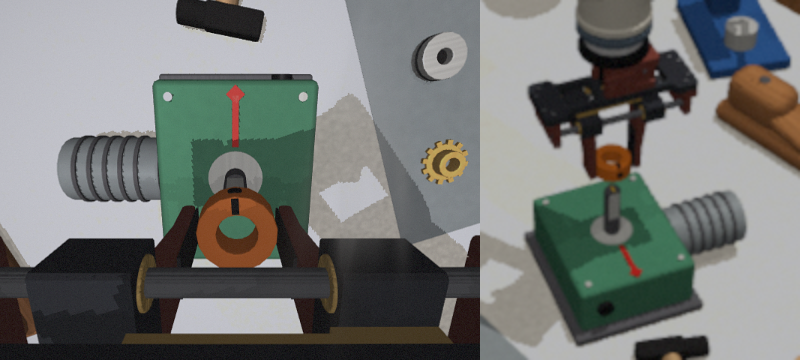

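Held level between the fingers at about (237,225) in the wrist half, with its screw line pointing up the image along the arrow. The spindle tip is just above it at (236,180). I'll check relative alignment from this same picture.

Run:
```python
from h import *
a=cv2.imread("pics/w_held.png");p=viewer.camera_params("wrist")
s=env.read_state();print(s["tool_pos"],s["force"],s["time_s"])
T=np.eye(4);T[:3,:3]=R.from_quat(s["orientation"]).as_matrix();T[:3,3]=s["tool_pos"];Rt=T[:3,:3];T=T@p["tool_from_camera"]
tl=lambda X:(X-s["tool_pos"])@Rt
h=cv2.cvtColor(a,cv2.COLOR_BGR2HSV)
m=((h[...,0]>4)&(h[...,0]<20)&(h[...,1]>140)).astype(np.uint8);m[:240]=0;m[360:]=0;m[:,:250]=0;m[:,380:]=0
ct=max(cv2.findContours(m,0,1)[0],key=cv2.contourArea)[:,0];P=tl(ray(p,T,ct,s["tool_pos"][2]-63))
print("collar outer tool x,y:",P.min(0),P.max(0))
# bore: hole in mask
cs,hi=cv2.findContours(m,cv2.RETR_CCOMP,cv2.CHAIN_APPROX_NONE)
H=[x for x,k in zip(cs,hi[0]) if k[3]>=0];H=max(H,key=cv2.contourArea)[:,0];Q=tl(ray(p,T,H,s["tool_pos"][2]-63));print("bore",Q.min(0),Q.max(0))
d=((h[...,1]<60)&(h[...,2]>95)).astype(np.uint8);d[:195]=0;d[265:]=0;d[:,:270]=0;d[:,360:]=0
dc=max(cv2.findContours(d,0,1)[0],key=cv2.contourArea)[:,0];D=tl(ray(p,T,dc,80));print("disc",D.min(0),D.max(0))
k=(h[...,2]<60).astype(np.uint8);k[:215]=0;k[262:]=0;k[:,:290]=0;k[:,340:]=0
for v in range(232,248,3):
    u=np.nonzero(k[v])[0]; print(v,u.min() if len(u) else 0,u.max() if len(u) else 0,end='; ')
r=((h[...,0]<8)|(h[...,0]>172))&(h[...,1]>150)&(h[...,2]>80);r[200:]=0;r[:,:270]=0;r[:,360:]=0
v,u=np.nonzero(r);A=tl(ray(p,T,np.c_[u,v],80))[:,:2];w=np.linalg.svd(A-A.mean(0))[2][0];print("arrow",A.mean(0),np.arctan(w[1]/w[0]))
cv2.imwrite("pics/hz.png",cv2.resize(a[200:360,240:400],(600,600)))
```

```text
[550.259 133.593 265.004] [-0.098 -1.106 -1.402] 31.1333
collar outer tool x,y: [-19.403 -22.226  62.999] [28.509 22.766 63.001]
bore [-1.943 -9.762 63.   ] [22.247 10.797 63.   ]
disc [-15.631 -26.809 185.003] [ 26.497  24.584 185.005]
232 301 325; 235 300 326; 238 300 327; 241 299 327; 244 299 327; 247 298 328; arrow [60.948 -1.077] -0.000733560222629486
```

View pics/hz.png

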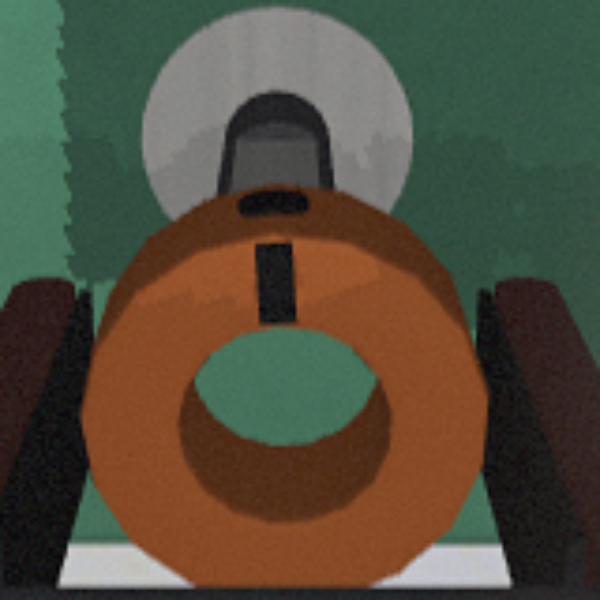

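Run:
```python
from h import *
p=viewer.camera_params("wrist");env.hold(.2);s=env.read_state();print(s["tool_pos"],s["force"],s["time_s"],s["width"],s["qpos"])
T=np.eye(4);T[:3,:3]=R.from_quat(s["orientation"]).as_matrix();T[:3,3]=s["tool_pos"];Rt=T[:3,:3];T=T@p["tool_from_camera"]
px=np.array([(285,325),(285,522),(180,425),(390,425),(275,236)])*160/600+[240,200]
print((ray(p,T,px,202)-s["tool_pos"])@Rt)
# expected image sites of world spindle axis candidates, in tool frame
for q in([550.1,134.3,80],[551,134.9,80]):print((np.array(q)-s["tool_pos"])@Rt)
```

```text
[550.15  134.094 264.998] [-0.18  -0.248 -0.467] 31.3333 45.97438768756722 [ 0.218  0.385  1.791 -0.     0.966  2.134]
[[ 12.52    0.519  62.998]
 [-11.345   0.539  62.998]
 [  0.639 -11.074  62.998]
 [  0.649  12.133  62.998]
 [ 22.697  -0.554  62.998]]
[ -0.118  -0.183 184.998]
[  0.526  -1.052 184.998]
```

Run:
```python
from h import *
x=[550.6,134.5]
env.move_l([*x,240],rate=80);env.hold(.3)
s=env.read_state();print(s["tool_pos"],s["force"])
print(env.move_l([*x,200.5],rate=20,f_stop=4))
env.hold(.3)
for _ in range(3):
    s=env.read_state();print(s["tool_pos"],s["force"],s["wrist_torque"],s["width"],s["grip_force"],s["time_s"]);env.hold(.1)
```

```text
[550.763 134.559 240.331] [-0.113 -1.129 -1.214]
False
[550.598 134.503 200.518] [ 0.914 -0.091 -1.215] [-0.006 -0.017 -0.054] 46.463537185828244 9.733698897762224 34.525
[550.606 134.504 200.509] [ 0.84  -0.794 -0.464] [ 0.092  0.006 -0.044] 46.190341777242296 9.73333581816405 34.625
[550.599 134.48  200.486] [-0.468 -0.327 -1.4  ] [0.065 0.008 0.048] 46.20734072710037 9.7332885756623 34.725
```

Run:
```python
from h import *
a,_,_=snap("wrist","w_fin.png");b,_,_=snap("scene","s_fin.png")
cv2.imwrite("pics/fin.png",np.hstack([cv2.resize(a[140:380,200:440],(400,400)),cv2.resize(b[150:280,280:410],(400,400))]))
```

```text
(no output)
```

View pics/fin.png

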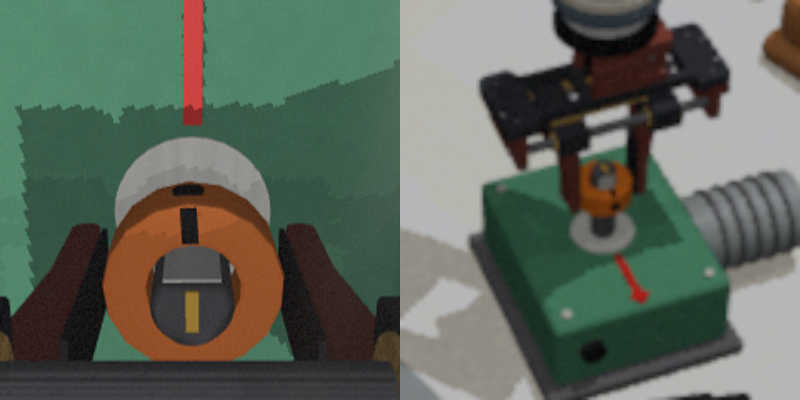

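The collar is round the spindle, level, and well clear of the housing. Its screw line at (189,225), the yellow line at (192,312) and the arrow at (193,60) all line up, so I'm handing in.

```bash
python3 -c "
from h import *
print(workorder.sign_off())"
```

```text
the job is handed in; nothing more can be done
None
```

The job is handed in, with the spindle's flat within about 0.02 rad of the red arrow by camera and the collar held level halfway up it at about 10 N a finger, its set screw in line with the flat; sign-off returned no verdict.

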